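Load the plate reader's feed lift in reading order

TASK

Load the reader: stack three assay plates squarely on the black deck of the feed lift, orange at the bottom, white on it and purple on top, and lay the green control plate flat in the steel nest, centred between its blue ribs and in line with it. The deck may have been left at any height, so feel for it and set every plate down gently rather than letting it fall. Leave the bottle, the jar and the tip box where they are.

Things in the scene. Friction and masses are not known exactly. Their poses are not given: they have to be found in the camera images.
- orange_center (a point): the bright orange assay plate, a loose rigid slab 86 mm long (its x), 58 mm wide (its y) and 22 mm high, flat sides and flat top and bottom, round well marks on top, 55 to 120 g; lies flat on the bench at the start, yawed up to 52 degrees either way; this point is its centre, 11 mm above its underside; z up. Either long way round is the same
- white_center (a point): the white assay plate, a loose rigid slab 86 mm long (its x), 58 mm wide (its y) and 22 mm high, flat sides and flat top and bottom, round well marks on top, 55 to 120 g; lies flat on the bench at the start, yawed up to 52 degrees either way; this point is its centre, 11 mm above its underside; z up. Either long way round is the same
- purple_center (a point): the dark purple assay plate, a loose rigid slab 86 mm long (its x), 58 mm wide (its y) and 22 mm high, flat sides and flat top and bottom, round well marks on top, 55 to 120 g; lies flat on the bench at the start, yawed up to 52 degrees either way; this point is its centre, 11 mm above its underside; z up. Either long way round is the same
- green_center (a point): the green assay plate, a loose rigid slab 86 mm long (its x), 58 mm wide (its y) and 22 mm high, flat sides and flat top and bottom, round well marks on top, 55 to 120 g; lies flat on the bench at the start, yawed up to 52 degrees either way; this point is its centre, 11 mm above its underside; z up. Either long way round is the same
- lift: fixed feed lift: white base 100 (x) by 104 mm (y), 30 high; over its centre, on a column, a rigid flat rimless black deck 90 (x) by 52 mm (y), 6 thick, that stays put under load. Deck top is 45 to 85 mm above the bench, different each start and not told: find it by touch or sight. Plates lie on it long side along x. Origin: underside centre of the base, on the bench, below the deck centre; z up
- nest_seat (a point): the control nest, fixed on the bench: a flat steel plate 122 mm (x) by 66 mm (y), 8 mm thick, with a blue rib 5 mm high across each short end, 106 mm free between the ribs, long sides open; a plate lies between the ribs with its long side along x. This point is the centre of the seat's top face, 8 mm above the bench; z up
- wash_bottle: bystander: pink bottle, 60 mm across, 170 mm tall, upright; origin at the centre of its underside
- jar: bystander: squat glass jar with a steel lid, 68 mm across, 75 mm tall; origin at the centre of its underside
- tip_box: bystander: closed tip box, grey with a pale lid, 112 mm (x) by 82 mm (y), 65 mm high; origin at the centre of its underside
Mind the look-alikes: they are no part of the job. Of the things that look like the part that bears green_center, take the one that is farthest from the robot's base at the start.

How it is judged:
At the end, for the whole second after the job is handed in: Orange, white, purple stacked flat on the deck in that order from below, each within 12 mm of the lift's centre and of the plate below, within 0.17 rad of its direction; green flat on the nest's seat within 12 mm and 0.17 rad; all released, at rest, tilt under 0.06 rad (angle between each of orange_center, white_center, purple_center, green_center's own z axis and vertical below 0.06 rad and linear speed of each of orange, white, purple, green below 0.01 m/s and angular speed of each of orange, white, purple, green below 0.1 rad/s and contact force between the fingers and orange below 0.1 N and contact force between the fingers and white below 0.1 N and contact force between the fingers and purple below 0.1 N and contact force between the fingers and green below 0.1 N and horizontal distance between each of orange_center, white_center, purple_center and lift below 0.012 m and angle between the x axis of each of orange_center, white_center, purple_center and the x axis of lift, either way round below 0.17 rad and height (world z) of orange_center between 0.05 and 0.1 m and z of white_center in the frame of orange_center between 0.018 and 0.026 m and horizontal distance between orange_center and white_center below 0.012 m and z of purple_center in the frame of white_center between 0.018 and 0.026 m and horizontal distance between white_center and purple_center below 0.012 m and horizontal distance between green_center and nest_seat below 0.012 m and angle between the x axis of green_center and the x axis of nest_seat, either way round below 0.17 rad and z of green_center in the frame of nest_seat between 0.008 and 0.0145 m); the robot touches nothing.
It fails at once if a plate is dropped, knocked or thrown (moves faster than 0.5 m/s with no finger on it) ((linear speed of orange above 0.5 m/s and contact force between the fingers and orange below 0.05 N) or (linear speed of white above 0.5 m/s and contact force between the fingers and white below 0.05 N) or (linear speed of purple above 0.5 m/s and contact force between the fingers and purple below 0.05 N) or (linear speed of green above 0.5 m/s and contact force between the fingers and green below 0.05 N)).
It fails at once if the wash bottle is moved more than 30 mm (distance of wash_bottle from where it was at the start of the episode above 0.03 m).
It fails at once if the jar is moved more than 30 mm (distance of jar from where it was at the start of the episode above 0.03 m).
It fails at once if the tip box is moved more than 30 mm (distance of tip_box from where it was at the start of the episode above 0.03 m).
It also fails if it takes over 136 s, if anything falls off the work surface, if the arm or the gripper's body presses on something with over 40 N, if the wrist force passes 120 N, or if a joint passes its speed limit or range.

ROBOT

A 6-joint arm with a two-finger parallel gripper is mounted at the origin on the work surface. World frame = base frame: x ahead of the robot, y to its left, z up, the work surface at z = 0. Lengths are in m, angles in rad, forces in N, time in s.
With the tool pointing down it reaches from about 0.25 to 0.725 m from the base axis. Payload 4 kg.
Tool frame: the origin (TCP) lies midway between the tips of the shut fingers; the grasp point (between the pads) lies 19 mm behind it (bot.grip_point_offset is the distance from the TCP to the grasp point, in m); z points along the fingers, y is the line along which they close (so a half turn about z gives the same grasp; the last joint's range is limited). The gripper opens to 85 mm and grips with 20 to 120 N. Pads are 22 mm wide; open, the fingers measure 114 mm over their backs; the gripper's body (76 mm by 85 mm) begins 54 mm behind the grasp point. The pads swing forward as they close: fully open they stand 13 mm farther back than shut.
Start: joints at [-1.241, 0.241, 0.005, 1.335, 0, 1.571], TCP at [0.162, -0.473, 0.231] pointing down, gripper open.
Joint ranges: [-2.72, 2.72], [-1.05, 1.87], [-1.09, 1.28], [-1.99, 2.15], [-1.42, 1.44], [-3.14, 3.14]. Speed limits (rad/s): [2.79, 2.79, 3.14, 3.14, 3.14, 3.14].

INTERFACE

Orientations are given as a unit quaternion [x, y, z, w].
In Python, from workcell import bot gives the robot as it stands.
- The arm moves only by the tool step_arm, never from a script. Its argument "targets" is text: rows parted by semicolons, each of 7 numbers parted by spaces: the opening, from -1 (shut) to 1 (fully open), so that 0 is half open, then the shift along the world's x, y, z normalised to -1 to 1, where 1 is 0.5 m, then the turn, a rotation vector about the world's x, y, z normalised to -1 to 1, where 1 is pi/4 rad. In form: gripper x y z wx wy wz; .... A call has 1 to 10 rows; each row is the pose to reach, as a shift and turn from the pose commanded when the call began; what a row does not reach only later rows make up. A row lasts 1/12 s, in which the tool goes at most 41.7 mm and 7.16 degrees, less where a joint would pass 70% of its speed; a pose out of reach is approached as far as the arm can. A call with a number of a shift or a turn outside -1 to 1 is refused whole. A call with a gripper value outside its range is refused whole. The fingers move at their own pace and stop on an object; the grip force is fixed at half the most. Time passes only in rows, so rows that repeat a pose let the fingers close. It gives the time, the measured TCP pose, the force, the opening and the grip force at its end, in the units of the state.
- bot.get_obs(): the state, without advancing time (a new reading comes with each control period).
- bot.camera(name): name is "scene" or "top" or "wrist"; returns the picture (420x560x3 uint8, red, green, blue); there is no depth.
- bot.camera_info(name): a dict with "vertical_fov" (degrees; the focal length in pixels is half the picture's height over the tangent of half this angle, whatever the lens; pixels are square), "cx", "cy" (the principal point, pixels), "D" ([k1, k2, p1, p2, k3] as OpenCV has them; the pictures are not rectified), "pose" (4x4, takes a point from camera to world coordinates). Camera axes: x right, y up, looking along -z (the intrinsics and any distortion apply to the point x, -y, -z); pixel columns grow to the right and rows downward; lengths in m; the calibration is good to about 2 mm. A picture is of the moment at which its call begins: read the wrist's pose just before it. camera_info takes no time and is no camera call; for the wrist camera it gives the pose at the moment of the call.
- bot.job_done(): hands the job in; it is judged then, once.
The state is a dict: "clock": time; "joint_pos": joint angles; "joint_vel": joint speeds; "tau": joint torques, N m; "eef_pos": TCP position; "tool_rot": TCP orientation; "ft_force": force on the tool from outside, world axes, zero at the start; "ft_torque": the same for the moment, N m; "grip_width": finger opening in m; "grasp_force": force on a finger pad.
Only numpy, scipy, OpenCV 4.12 (cv2) and the standard library are available. Lean on these libraries where they do the work, as an engineer would, in place of code of your own. Each camera call takes 0.05 s, during which the arm holds its last target. There are 200 camera calls.

## Working session

There is one attempt and no reset: what is moved stays moved. The work goes in short steps, Python scripts to look and compute and a tool call to move; the robot and the scene stay as the last step left them, time stands still between calls to the robot, and variables do not carry over. Pictures are saved under pics/ and viewed, at most 14 in all, crops included, and the job is handed in when it is done.

Besides the shell and the picture viewer there is one more tool, called after "Call:" as name(argument=value, ...) on one line, values as JSON. step_arm: Moves the arm, as the interface text tells. Scaled input: -1 to 1 covers 0.5 m each way for a shift and pi/4 rad each way for a turn. Its arguments: {"type":"object","properties":{"targets":{"type":"string"}},"required":["targets"]}

```bash
ls; mkdir -p pics; python3 - <<'E'
from workcell import bot
import cv2,numpy as np
for n in("scene","top"):
    im=bot.camera(n); cv2.imwrite(f"pics/{n}0.png",im[:,:,::-1]); 
    i=bot.camera_info(n); print(n,i)
print(bot.get_obs()); print(bot.grip_point_offset)
print(bot.camera_info("wrist"))
E
```

```text
pics
scene {'vertical_fov': 57.32402396115001, 'cx': 272.4449819214737, 'cy': 207.80445771164034, 'D': array([-0.00647115,  0.        ,  0.        ,  0.        ,  0.        ]), 'pose': array([[ 0.71108755, -0.54580634,  0.44322673,  1.07369039],
       [ 0.70305195,  0.5443321 , -0.45762488, -0.54497776],
       [ 0.00851202,  0.63702277,  0.77079799,  0.96574606],
       [ 0.        ,  0.        ,  0.        ,  1.        ]])}
top {'vertical_fov': 55.62010836016158, 'cx': 284.4009006942934, 'cy': 212.4104080502534, 'D': array([-0.07816352,  0.        ,  0.        ,  0.        ,  0.        ]), 'pose': array([[-0.02174054,  0.97946422, -0.20044249,  0.29920289],
       [-0.99976054, -0.02179912,  0.00191514,  0.02326323],
       [-0.00249366,  0.20043612,  0.9797036 ,  1.22712056],
       [ 0.        ,  0.        ,  0.        ,  1.        ]])}
{'clock': 0.1, 'joint_pos': array([-1.24100408e+00,  2.41373865e-01,  3.86394272e-03,  1.33521683e+00,
        5.39103057e-06,  1.57079047e+00]), 'joint_vel': array([-4.00743079e-04, -4.32657844e-04,  1.20280225e-03, -1.10023117e-04,
        2.69
[... 205 characters left out ...]
04858 ]), 'tool_rot': array([ 9.86434472e-01,  1.64152677e-01, -1.55777521e-04, -9.52561268e-04]), 'ft_force': array([ 0.23367695, -0.26955148, -1.01569396]), 'ft_torque': array([ 0.01040744, -0.02625891,  0.057652  ]), 'grasp_force': 0.0, 'grip_width': 0.08548109059438591}
0.0187
{'vertical_fov': 63.07938962203524, 'cx': 274.7645943266309, 'cy': 209.3144219038669, 'D': array([-0.04675944,  0.        ,  0.        ,  0.        ,  0.        ]), 'pose': array([[ 0.32414786,  0.89721276,  0.2998957 ,  0.23770661],
       [-0.94600315,  0.30826313,  0.10025913, -0.44647619],
       [-0.00249301, -0.31620105,  0.94868893,  0.37340919],
       [ 0.        ,  0.        ,  0.        ,  1.        ]])}
```

View pics/top0.png

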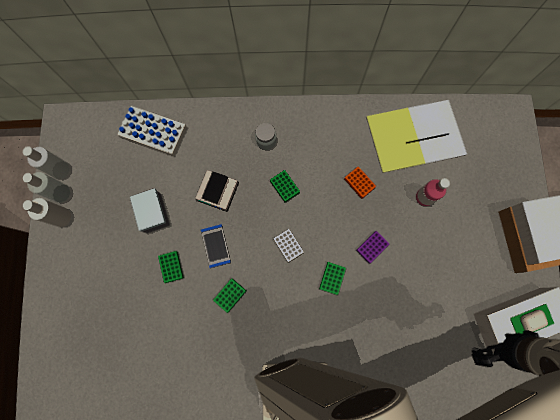

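View pics/scene0.png

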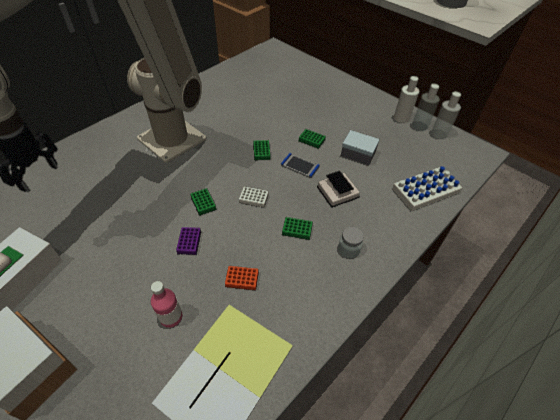

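The top view shows four green plates at (285,186), (333,278), (171,266) and (230,295). It also shows the orange plate at (360,182), white at (288,245), purple at (373,247), the nest at (216,246) and the lift at (217,190). The bottle is at (432,193), the jar at (265,135) and the tip box at (147,210). The scene view agrees.

```bash
cat > h.py <<'E'
from workcell import bot
import cv2,numpy as np
def K(i):
    f=210/np.tan(np.radians(i['vertical_fov']/2)); return np.array([[f,0,i['cx']],[0,f,i['cy']],[0,0,1]])
def rays(i,px):
    u=cv2.undistortPoints(np.array(px,float).reshape(-1,1,2),K(i),i['D']).reshape(-1,2)
    d=np.c_[u[:,0],-u[:,1],-np.ones(len(u))]@i['pose'][:3,:3].T
    return i['pose'][:3,3],d
def plane(i,px,z):
    o,d=rays(i,px); return (o+d*((z-o[2])/d[:,2])[:,None])[:,:2]
def grab(n):
    i=bot.camera_info(n); im=bot.camera(n); return i,im,cv2.cvtColor(im,cv2.COLOR_RGB2HSV)
def mask(hsv,lo,hi,k=7):
    m=cv2.inRange(hsv,lo,hi); return cv2.morphologyEx(m,cv2.MORPH_CLOSE,np.ones((k,k),np.uint8)) if k else m
COL=dict(orange=((3,150,80),(14,255,255)),purple=((130,90,40),(160,255,255)),green=((45,110,40),(75,255,255)),
  white=((0,0,150),(179,40,255)),blue=((105,120,50),(125,255,255)),black=((0,0,0),(179,255,45)))
def rect(i,c,z):
    p=plane(i,c.reshape(-1,2),z).astype(np.float32)*1000
    (x,y),(w,h),a=cv2.minAreaRect(p)
    if w<h: w,h,a=h,w,a+90
    return np.round([x,y],1),np.round([w,h],1),round((a+90)%180-90,1)
def blobs(i,hsv,name,z,amin=150,k=7):
    cs,_=cv2.findContours(mask(hsv,*COL[name],k),cv2.RETR_EXTERNAL,cv2.CHAIN_APPROX_NONE)
    for c in cs:
        if cv2.contourArea(c)>amin:
            x,y,w,h=cv2.boundingRect(c); print(name,(x+w//2,y+h//2),int(cv2.contourArea(c)),*rect(i,c,z))
E
python3 - <<'E'
from h import *
for n in("top","scene"):
    i,im,hsv=grab(n); print(n)
    for c,z,k,a in(("orange",.022,7,150),("purple",.022,7,150),("green",.022,7,150),("white",.022,7,150),("blue",.013,0,10),("black",.07,0,150)): blobs(i,hsv,c,z,a,k)
E
```

```text
top
orange (535, 239) 175 [ 454.2 -766.3] [205.7 115.7] 8.9
orange (360, 182) 458 [ 639.8 -219. ] [86.5 58.8] 38.4
purple (373, 247) 494 [ 433.1 -246.2] [84.2 57.7] -47.4
green (532, 319) 273 [ 194.7 -722.9] [127.9  62.5] -72.7
green (229, 296) 534 [298.6 191.1] [86.  58.2] -41.0
green (333, 278) 514 [ 342.4 -118.3] [84.5 58.6] -19.5
green (170, 267) 499 [385.9 371.8] [86.3 58.3] 14.5
green (285, 185) 448 [633.4  19.5] [85.8 57.1] 33.0
white (524, 315) 1727 [ 193.5 -721.1] [252.6 127.8] -73.4
white (289, 245) 471 [444.6  11.6] [84.2 56. ] 30.8
white (35, 209) 363 [582.5 818.1] [83.8 67.1] 46.0
white (541, 229) 1746 [ 475.4 -816.7] [199.7 130.9] 6.5
white (147, 209) 855 [567.3 452.1] [113.8  82.1] 17.6
white (227, 193) 155 [613.5 199.8] [94.9 24.7] -19.4
white (35, 156) 320 [754.7 844.4] [86.2 62.7] 87.6
white (151, 129) 1718 [835.2 453.8] [200.6 108.4] 68.3
white (438, 131) 2293 [ 809.  -484.4] [197.5 143. ] 11.2
blue (220, 264) 34 [393.6 222.3] [66.3  7.8] -75.8
blue (211, 228) 37 [504.6 249.2] [65.1  8.4] -76.9
blue (161, 143) 12 [788.6 417.8] [15.2 11.5] 44.3
blue (155, 140) 11 [7
[... 2350 characters left out ...]

blue (449, 179) 18 [863.3 545.3] [38.9 14.1] 70.5
blue (425, 178) 39 [802.5 489.9] [94.3 24.7] -86.1
blue (442, 172) 19 [828.9 559.2] [50.  13.8] -65.5
blue (314, 170) 19 [507.7 246.7] [67.9  8.2] -73.8
blue (286, 159) 16 [397.  219.2] [65.   7.9] -76.6
black (369, 315) 3048 [984.3 -13.4] [797.8  36.1] 89.8
black (479, 303) 263 [1149.1  233. ] [932.   6.] -90.0
black (340, 182) 290 [634.1 214.3] [89.8 52.3] -22.4
black (358, 156) 222 [590.8 369.2] [105.3  81.5] 17.9
black (192, 93) 345 [-96.7 186.1] [201.9  64.4] -43.1
black (412, 87) 24649 [ 546.9 1138.6] [1649.7 1348.7] 46.2
black (196, 36) 2138 [-495.4  519.6] [750.8 215.8] -34.8
black (72, 95) 17855 [-656.6  -36.9] [1499.1  585.6] -20.9
```

```bash
python3 - <<'E'
from h import *
# deck: black centroid in both views (min-area-rect centre found per plane height) -> height at which they agree
R={}
for n,px in(("top",(215,188)),("scene",(340,182))):
    i,im,hsv=grab(n)
    cs,_=cv2.findContours(mask(hsv,*COL["black"],0),cv2.RETR_EXTERNAL,cv2.CHAIN_APPROX_NONE)
    R[n]=(i,[c for c in cs if cv2.pointPolygonTest(c,px,False)>=0][0])
for z in np.arange(.04,.1,.005):
    a=rect(*R["top"],z);b=rect(*R["scene"],z); print(round(z,3),*a,*b,np.round(a[0]-b[0],1))
for n in R:
    i,im,_=grab(n); x,y=(215,188) if n=="top" else (340,182)
    cv2.imwrite(f"pics/lift_{n}.png",cv2.resize(im[y-35:y+35,x-40:x+40,::-1],None,fx=5,fy=5,interpolation=cv2.INTER_NEAREST))
cv2.imwrite("pics/lift.png",np.hstack([cv2.imread(f"pics/lift_{n}.png") for n in R]))
E
```

```text
0.04 [626.9 234.9] [91.8 52.3] -20.8 [619.3 239.8] [93.2 54.1] -22.4 [ 7.6 -4.9]
0.045 [625.5 234.1] [91.5 52.1] -20.8 [621.7 235.6] [92.6 53.8] -22.4 [ 3.8 -1.5]
0.05 [624.1 233.2] [91.1 51.8] -20.8 [624.2 231.3] [92.1 53.5] -22.4 [-0.1  1.9]
0.055 [622.7 232.3] [90.7 51.6] -20.8 [626.6 227.1] [91.6 53.2] -22.4 [-3.9  5.2]
0.06 [621.3 231.4] [90.3 51.4] -20.8 [629.1 222.8] [91.1 52.9] -22.4 [-7.8  8.6]
0.065 [620.  230.5] [89.9 51.2] -20.8 [631.5 218.6] [90.6 52.6] -22.4 [-11.5  11.9]
0.07 [618.6 229.6] [89.5 51. ] -20.8 [634.  214.4] [90.1 52.3] -22.4 [-15.4  15.2]
0.075 [617.2 228.7] [89.1 50.7] -20.8 [636.4 210.1] [89.6 52. ] -22.4 [-19.2  18.6]
0.08 [615.8 227.8] [88.7 50.5] -20.8 [638.9 205.9] [89.1 51.7] -22.4 [-23.1  21.9]
0.085 [614.4 226.9] [88.4 50.3] -20.8 [641.3 201.7] [88.6 51.4] -22.4 [-26.9  25.2]
0.09 [613.1 226. ] [88.  50.1] -20.8 [643.8 197.4] [88.1 51.1] -22.4 [-30.7  28.6]
0.095 [611.7 225.1] [87.6 49.9] -20.8 [646.3 193.2] [87.6 50.8] -22.4 [-34.6  31.9]
```

View pics/lift.png

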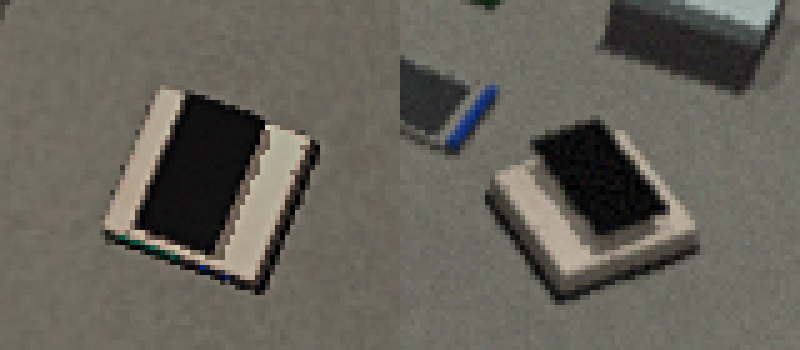

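The crops show the black deck over the white base, with both deck rectangles clean. Intersecting the two views puts the deck top at about 0.048 m, centred at (0.624, 0.233) with yaw about -21.5 deg. Next is the orange plate.

Call:
step_arm(targets="1 0.956 0.507 0 0 0 0.433;1 0.956 0.507 0 0 0 0.433;1 0.956 0.507 0 0 0 0.433;1 0.956 0.507 0 0 0 0.433;1 0.956 0.507 0 0 0 0.433;1 0.956 0.507 0 0 0 0.433;1 0.956 0.507 0 0 0 0.433;1 0.956 0.507 0 0 0 0.433;1 0.956 0.507 0 0 0 0.433;1 0.956 0.507 0 0 0 0.433")

```text
clock: 1.23
eef_pos: [0.5317, -0.2765, 0.2314]
tool_rot: [0.944, 0.329, 0.0, 0.0]
ft_force: [0.2, -1.0, -1.1]
grip_width: 0.0853
grasp_force: 0.0
```

Call:
step_arm(targets="1 0 0 0 0 0 0;1 0 0 0 0 0 0;1 0 0 0 0 0 0;1 0 0 0 0 0 0;1 0 0 0 0 0 0;1 0 0 0 0 0 0")

```text
clock: 1.73
eef_pos: [0.529, -0.2788, 0.2318]
tool_rot: [0.945, 0.328, 0.0, 0.0]
ft_force: [-0.0, -0.0, -0.6]
grip_width: 0.0855
grasp_force: 0.0
```

Call:
step_arm(targets="1 0.222 0.12 -0.2 0 0 0;1 0.222 0.12 -0.2 0 0 0;1 0.222 0.12 -0.2 0 0 0;1 0.222 0.12 -0.2 0 0 0;1 0.222 0.12 -0.2 0 0 0;1 0.222 0.12 -0.2 0 0 0;1 0.222 0.12 -0.2 0 0 0")

```text
clock: 2.32
eef_pos: [0.6405, -0.2187, 0.1318]
tool_rot: [0.945, 0.328, -0.0, 0.0]
ft_force: [-0.0, -0.1, -0.1]
grip_width: 0.0854
grasp_force: 0.0
```

```bash
cat >> h.py <<'E'
def state():
    o=bot.get_obs(); q=o['tool_rot']; print("clk",round(o['clock'],2),"tcp",np.round(o['eef_pos']*1000,1),"X",round(np.degrees(2*np.arctan2(q[1],q[0])),1),"q",np.round(q[2:],4),"F",np.round(o['ft_force'],1),"w",round(o['grip_width']*1000,1),"j6",round(float(o['joint_pos'][5]),2))
E
python3 - <<'E'
from h import *
state(); i,im,hsv=grab("wrist"); blobs(i,hsv,"orange",.022,400,21)
cv2.imwrite("pics/w1.png",im[:,:,::-1])
E
```

```text
clk 2.32 tcp [ 640.5 -218.7  131.8] X 38.3 q [-0.0002  0.0002] F [-0.  -0.1 -0.1] w 85.4 j6 2.14
orange (275, 203) 7816 [ 639.9 -218.6] [87.  57.5] 38.4
```

View pics/w1.png

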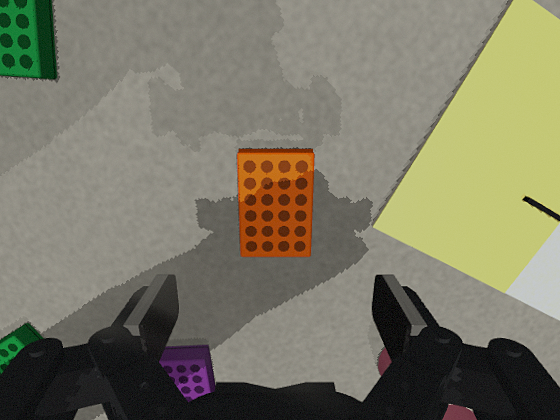

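The wrist view shows the orange plate upright at about (276,203), centred between the open fingers, and its position agrees with the top view. I'll descend and grip.

Call:
step_arm(targets="1 0 0 -0.08 0 0 0;1 0 0 -0.16 0 0 0;1 0 0 -0.22 0 0 0;1 0 0 -0.264 0 0 0;1 0 0 -0.264 0 0 0;-0.2 0 0 -0.264 0 0 0;-1 0 0 -0.264 0 0 0;-1 0 0 -0.264 0 0 0;-1 0 0 -0.264 0 0 0;-1 0 0 -0.264 0 0 0")

```text
clock: 3.2
eef_pos: [0.6436, -0.2191, 0.0036]
tool_rot: [0.944, 0.329, 0.003, 0.002]
ft_force: [-0.4, -0.5, 7.3]
grip_width: 0.0564
grasp_force: 67.4
```

Call:
step_arm(targets="-1 0 0 0 0 0 0;-1 0 0 0 0 0 0;-1 0 0 0.02 0 0 0;-1 0 0 0.06 0 0 0;-1 0 0 0.12 0 0 0;-1 0 0 0.2 0 0 0;-1 0 0 0.26 0 0 0;-1 0 0 0.26 0 0 0")

```text
clock: 3.87
eef_pos: [0.6457, -0.2193, 0.1399]
tool_rot: [0.944, 0.329, 0.006, 0.005]
ft_force: [1.5, -1.0, 0.3]
grip_width: 0.0565
grasp_force: 66.5
```

```bash
python3 - <<'E'
from h import *
state(); i,im,hsv=grab("wrist")
cv2.imwrite("pics/w2.png",im[:,:,::-1])
E
```

```text
clk 3.87 tcp [ 645.7 -219.3  139.9] X 38.4 q [0.0064 0.0049] F [ 1.5 -1.   0.3] w 56.5 j6 2.14
```

View pics/w2.png

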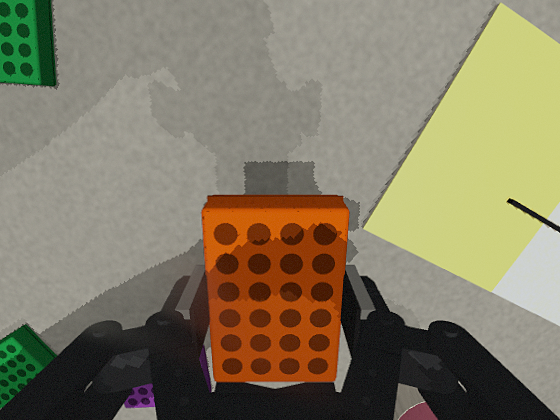

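The orange plate is held between the pads at about (275,290), but the measured pose has drifted slightly. I'll wait a few rows to see whether it settles.

Call:
step_arm(targets="-1 0 0 0 0 0 0;-1 0 0 0 0 0 0;-1 0 0 0 0 0 0;-1 0 0 0 0 0 0")

```text
clock: 4.25
eef_pos: [0.6399, -0.2174, 0.1272]
tool_rot: [0.944, 0.329, -0.002, -0.001]
ft_force: [-0.1, -0.1, -0.9]
grip_width: 0.0564
grasp_force: 66.5
```

```bash
python3 - <<'E'
from h import *
state(); i,im,hsv=grab("wrist"); 
o=bot.get_obs(); print(o['joint_pos'],o['tau'],o['ft_torque'])
# plate in tool frame: top height from plate width 58
R=bot.camera_info("wrist")['pose']
for z in (.13,.14,.145,.15,.155,.16,.165): print(z,end=" "); blobs(i,hsv,"orange",z,4000,31)
E
```

```text
clk 4.25 tcp [ 639.9 -217.4  127.2] X 38.4 q [-0.0015 -0.0012] F [-0.1 -0.1 -0.9] w 56.4 j6 2.14
[-3.27573257e-01  6.51288884e-01  3.70867606e-01  1.29364660e+00
 -1.98878426e-06  2.14408661e+00] [ 3.59890000e-03 -5.62632680e+01  2.53928626e+01  3.38864734e-02
 -2.02322444e-03 -1.07482236e-05] [ 0.0166292  -0.00280951 -0.08760979]
0.13 orange (275, 288) 24991 [ 631.  -223.5] [102.2  64.4] 38.3
0.14 orange (275, 288) 24991 [ 636.1 -219.5] [94.9 59.8] 38.3
0.145 orange (275, 288) 24991 [ 638.7 -217.5] [91.2 57.5] 38.3
0.15 orange (275, 288) 24991 [ 641.3 -215.5] [87.6 55.2] 38.3
0.155 orange (275, 288) 24991 [ 643.9 -213.5] [83.9 52.9] 38.3
0.16 orange (275, 288) 24991 [ 646.4 -211.5] [80.3 50.6] 38.3
0.165 orange (275, 288) 24991 [ 649.  -209.5] [76.6 48.3] 38.3
```

Call:
step_arm(targets="-1 0 0.05 0 0 0 0.1;-1 0 0.1 0 0 0 0.25;-1 0 0.15 0 0 0 0.4;-1 0 0.2 0 0 0 0.55;-1 0 0.25 0 0 0 0.7;-1 0 0.3 0 0 0 0.85;-1 0 0.3 0 0 0 0.889;-1 0 0.3 0 0 0 0.889")

```text
clock: 4.97
eef_pos: [0.6406, -0.066, 0.1284]
tool_rot: [0.774, 0.633, -0.001, -0.001]
ft_force: [-0.2, -0.0, -0.8]
grip_width: 0.0567
grasp_force: 66.5
```

Call:
step_arm(targets="-1 0 0.05 0 0 0 0.1;-1 0 0.1 0 0 0 0.25;-1 0 0.15 0 0 0 0.4;-1 0 0.2 0 0 0 0.55;-1 0 0.25 0 0 0 0.7;-1 0 0.3 0 0 0 0.85;-1 0 0.3 0 0 0 0.889;-1 0 0.3 0 0 0 0.889")

```text
clock: 5.63
eef_pos: [0.6409, 0.083, 0.1286]
tool_rot: [0.512, 0.859, -0.0, -0.0]
ft_force: [-0.9, -1.3, -0.9]
grip_width: 0.0565
grasp_force: 66.4
```

Call:
step_arm(targets="-1 0 0.05 0 0 0 0.1;-1 0 0.1 0 0 0 0.25;-1 0 0.15 0 0 0 0.4;-1 0 0.2 0 0 0 0.55;-1 0 0.25 0 0 0 0.7;-1 0 0.3 0 0 0 0.85;-1 0 0.3 0 0 0 0.889;-1 0 0.3 0 0 0 0.889;-1 0 0.3 0 0 0 0.889;-1 0 0.3 0 0 0 0.889")

```text
clock: 6.47
eef_pos: [0.6413, 0.2304, 0.1289]
tool_rot: [0.189, 0.982, -0.0, -0.0]
ft_force: [0.8, -0.2, -1.0]
grip_width: 0.0564
grasp_force: 66.5
```

```bash
python3 - <<'E'
from h import *
state(); i,im,hsv=grab("wrist"); blobs(i,hsv,"orange",.147,4000,31)
cv2.imwrite("pics/w3.png",im[:,:,::-1])
E
```

```text
clk 6.47 tcp [641.3 230.4 128.9] X 158.2 q [-0.0004 -0.0003] F [ 0.8 -0.2 -1. ] w 56.4 j6 0.73
orange (275, 288) 24979 [640.3 230.5] [90.5 57.3] -21.8
```

View pics/w3.png

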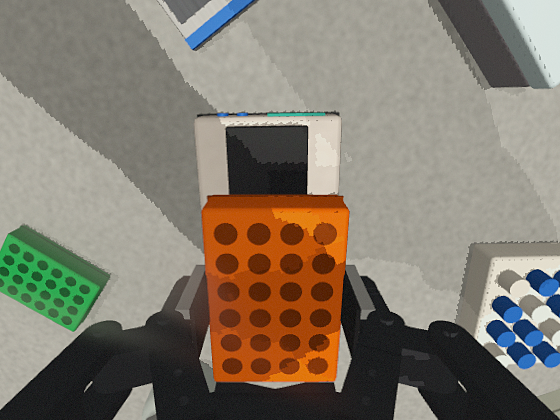

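The wrist view shows the deck's far edge corners at (226,126) and (308,126), with the base spanning columns 195–341. The plate is well aligned with it. I'll cast these corners to refine the lift's centre.

```bash
python3 - <<'E'
from h import *
i=bot.camera_info("wrist")
for z in(.045,.049,.053):
    p=plane(i,[(226,126),(308,126),(228,190),(307.5,190)],z)*1000
    d=p[1]-p[0]; w=np.hypot(*d); n=np.array([d[1],-d[0]])/w; m=(p[0]+p[1])/2
    c=[np.round(m+s*45*n,1) for s in(1,-1)]; print(z,np.round(p,1).tolist(),"w",round(w,1),c,"edge yaw",round(np.degrees(np.arctan2(*d[::-1]))%180-90,1))
b=plane(i,[(195,117),(341,115)],.03)*1000; d=b[1]-b[0];w=np.hypot(*d);n=np.array([d[1],-d[0]])/w
print("base w",w,[b.mean(0)+s*50*n for s in(1,-1)],np.degrees(np.arctan2(*d[::-1]))%180-90)
E
```

```text
0.045 [[570.4, 224.4], [590.2, 273.8], [610.1, 208.0], [630.4, 258.7]] w 53.2 [array([622. , 232.3]), array([538.5, 265.8])] edge yaw -21.8
0.049 [[570.3, 225.0], [589.7, 273.5], [609.3, 208.9], [629.2, 258.7]] w 52.3 [array([621.8, 232.5]), array([538.2, 266. ])] edge yaw -21.8
0.053 [[570.2, 225.6], [589.3, 273.3], [608.6, 209.8], [628.1, 258.7]] w 51.3 [array([621.5, 232.7]), array([538. , 266.2])] edge yaw -21.8
base w 100.33231700453268 [array([621.83060647, 233.48465324]), array([528.50443773, 269.40437245])] -21.050901034945596
```

Call:
step_arm(targets="-1 -0.0386 0.0046 0 0 0 0;-1 -0.0386 0.0046 -0.02 0 0 0;-1 -0.0386 0.0046 -0.05 0 0 0;-1 -0.0386 0.0046 -0.08 0 0 0;-1 -0.0386 0.0046 -0.1 0 0 0;-1 -0.0386 0.0046 -0.12 0 0 0;-1 -0.0386 0.0046 -0.132 0 0 0;-1 -0.0386 0.0046 -0.132 0 0 0;-1 -0.0386 0.0046 -0.132 0 0 0;-1 -0.0386 0.0046 -0.132 0 0 0")

```text
clock: 7.35
eef_pos: [0.6224, 0.2346, 0.0641]
tool_rot: [0.188, 0.982, 0.0, 0.001]
ft_force: [-0.9, 0.6, -1.0]
grip_width: 0.0564
grasp_force: 66.5
```

Call:
step_arm(targets="-1 0 0 -0.002 0 0 0;-1 0 0 -0.004 0 0 0;-1 0 0 -0.006 0 0 0;-1 0 0 -0.006 0 0 0;-1 0 0 -0.006 0 0 0")

```text
clock: 7.77
eef_pos: [0.6217, 0.2345, 0.0604]
tool_rot: [0.187, 0.982, 0.0, 0.0]
ft_force: [0.0, -0.7, -1.5]
grip_width: 0.0564
grasp_force: 66.5
```

Call:
step_arm(targets="-1 0 -0.003 -0.002 0 0 0;-1 0 -0.003 -0.004 0 0 0;-1 0 -0.003 -0.006 0 0 0;-1 0 -0.003 -0.006 0 0 0;-1 0 -0.003 -0.006 0 0 0")

```text
clock: 8.18
eef_pos: [0.6219, 0.2327, 0.0581]
tool_rot: [0.188, 0.982, 0.0, 0.0]
ft_force: [-1.5, -2.1, 4.9]
grip_width: 0.0563
grasp_force: 67.1
```

Call:
step_arm(targets="-1 0 0 -0.002 0 0 0;-1 0 0 -0.004 0 0 0;-1 0 0 -0.004 0 0 0;-1 0 0 -0.004 0 0 0")

```text
clock: 8.52
eef_pos: [0.6219, 0.2327, 0.058]
tool_rot: [0.188, 0.982, 0.0, 0.001]
ft_force: [-5.4, -3.2, 12.6]
grip_width: 0.0567
grasp_force: 68.0
```

Contact at TCP z 0.058. I'll relieve the load, release and retreat.

Call:
step_arm(targets="-1 0 0 0.003 0 0 0;-1 0 0 0.003 0 0 0;0.6 0 0 0.003 0 0 0;1 0 0 0.003 0 0 0;1 0 0 0.003 0 0 0;1 0 0 0.003 0 0 0;1 0 0 0.003 0 0 0")

```text
clock: 9.1
eef_pos: [0.6216, 0.233, 0.0562]
tool_rot: [0.187, 0.982, -0.0, -0.0]
ft_force: [0.3, 0.8, 0.1]
grip_width: 0.0856
grasp_force: 0.0
```

Call:
step_arm(targets="1 0 0 0.02 0 0 0;1 0 0 0.06 0 0 0;1 0 0 0.14 0 0 0;1 0 0 0.2 0 0 0;1 0 0 0.2 0 0 0;1 0 0 0.2 0 0 0;1 0 0 0.2 0 0 0")

```text
clock: 9.68
eef_pos: [0.6216, 0.233, 0.1571]
tool_rot: [0.187, 0.982, 0.0, 0.0]
ft_force: [0.3, -0.5, -1.1]
grip_width: 0.0852
grasp_force: 0.0
```

```bash
python3 - <<'E'
from h import *
state(); i,im,hsv=grab("wrist"); 
for z in(.07,.073,.076): print(z,end=" ");blobs(i,hsv,"orange",z,2000,31)
i,im2,hsv2=grab("top"); blobs(i,hsv2,"orange",.075,150)
for c in("white","purple"): blobs(i,hsv2,c,.022,300)
cv2.imwrite("pics/w4.png",im[:,:,::-1])
E
```

```text
clk 9.68 tcp [621.6 233.  157.1] X 158.4 q [0.0001 0.0002] F [ 0.3 -0.5 -1.1] w 85.2 j6 0.74
0.07 orange (275, 217) 9584 [623.9 232. ] [90.5 58.8] -21.7
0.073 orange (275, 217) 9584 [622.9 232.4] [89.3 58. ] -21.7
0.076 orange (275, 217) 9584 [621.8 232.8] [88.1 57.2] -21.7
orange (535, 239) 179 [ 447.3 -731.6] [196.8 110.6] 8.9
white (524, 321) 2837 [ 193.2 -721.5] [252.6 127.6] -73.1
white (288, 245) 469 [444.6  11.7] [84.  55.9] 31.1
white (35, 209) 343 [574.6 819.3] [81.3 67.8] -79.6
white (541, 229) 1728 [ 475.  -817.1] [198.8 130. ] 6.5
white (145, 209) 760 [566.2 453.9] [112.7  77.4] 17.6
white (131, 125) 368 [841.9 529.9] [141.9  73.3] 19.8
white (438, 131) 2266 [ 808.7 -484.1] [196.  142.6] 11.4
purple (373, 247) 493 [ 433.1 -246.2] [84.2 57.7] -47.4
```

View pics/w4.png

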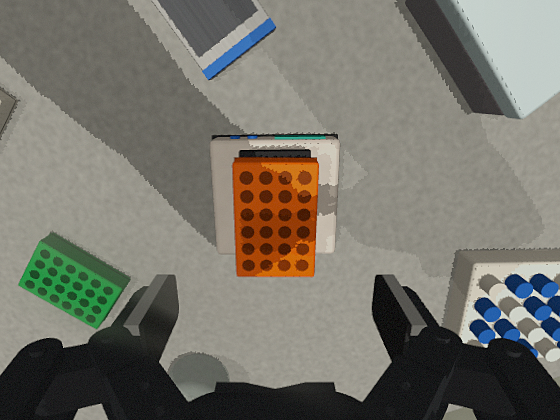

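The orange plate sits square on the deck at (276,217) with an even overhang; its centre is about (623,232) and the deck top is about 0.051. White is next.

Call:
step_arm(targets="1 -0.04 -0.05 0 0 0 0.12;1 -0.09 -0.11 0 0 0 0.27;1 -0.14 -0.18 0 0 0 0.42;1 -0.2 -0.25 -0.02 0 0 0.57;1 -0.26 -0.32 -0.04 0 0 0.72;1 -0.31 -0.39 -0.06 0 0 0.86;1 -0.354 -0.442 -0.06 0 0 0.98;1 -0.354 -0.442 -0.06 0 0 1")

```text
clock: 10.45
eef_pos: [0.437, 0.0084, 0.1238]
tool_rot: [-0.202, 0.979, 0.0, -0.006]
ft_force: [-0.9, 0.6, -0.8]
grip_width: 0.0856
grasp_force: 0.0
```

Call:
step_arm(targets="1 0 0 0 0 0 0.1;1 0 0 0 0 0 0.17;1 0 0 0 0 0 0.17;1 0 0 0 0 0 0.17")

```text
clock: 10.78
eef_pos: [0.4439, 0.0119, 0.1259]
tool_rot: [-0.267, 0.964, 0.0, -0.001]
ft_force: [0.5, 0.5, 0.1]
grip_width: 0.0853
grasp_force: 0.0
```

```bash
python3 - <<'E'
from h import *
state(); i,im,hsv=grab("wrist"); blobs(i,hsv,"white",.022,2000,15)
E
```

```text
clk 10.78 tcp [443.9  11.9 125.9] X 211.0 q [ 0.0003 -0.001 ] F [0.5 0.5 0.1] w 85.3 j6 -0.51
white (518, 324) 3837 [429.4 261.7] [155.   70.6] 47.6
white (280, 187) 94253 [469.  -10.2] [455.8 308.8] -59.3
```

Call:
step_arm(targets="1 0.001 0 -0.08 0 0 0;1 0.001 0 -0.16 0 0 0;1 0.001 0 -0.22 0 0 0;1 0.001 0 -0.248 0 0 0;1 0.001 0 -0.248 0 0 0;1 0.001 0 -0.248 0 0 0;-0.2 0.001 0 -0.248 0 0 0;-1 0.001 0 -0.248 0 0 0;-1 0.001 0 -0.248 0 0 0;-1 0.001 0 -0.248 0 0 0")

```text
clock: 11.67
eef_pos: [0.447, 0.0121, 0.0047]
tool_rot: [-0.268, 0.964, -0.0, 0.002]
ft_force: [-1.0, 0.5, 5.4]
grip_width: 0.0563
grasp_force: 64.2
```

Call:
step_arm(targets="-1 0 0 0 0 0 0;-1 0 0 0 0 0 0;-1 0 0 0.02 0 0 0;-1 0 0 0.06 0 0 0;-1 0 0 0.12 0 0 0;-1 0 0 0.2 0 0 0;-1 0 0 0.26 0 0 0;-1 0 0 0.3 0 0 0;-1 0 0 0.3 0 0 0;-1 0 0 0.3 0 0 0")

```text
clock: 12.5
eef_pos: [0.4465, 0.012, 0.1547]
tool_rot: [-0.268, 0.964, -0.001, 0.002]
ft_force: [-0.3, 0.8, -2.3]
grip_width: 0.0564
grasp_force: 64.2
```

```bash
python3 - <<'E'
from h import *
state(); i,im,hsv=grab("wrist")
cv2.imwrite("pics/w5.png",im[:,:,::-1])
E
```

```text
clk 12.5 tcp [446.5  12.  154.7] X 211.0 q [-0.0006  0.0024] F [-0.3  0.8 -2.3] w 56.4 j6 -0.51
```

View pics/w5.png

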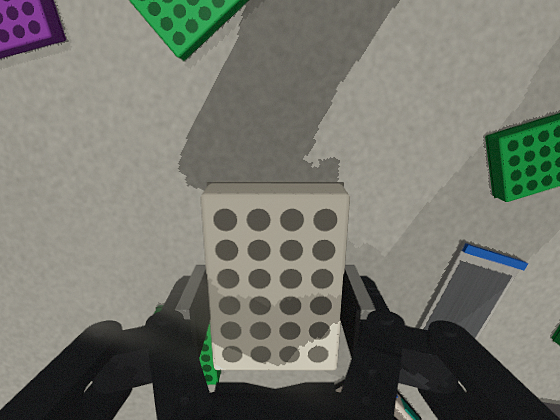

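White is held, sitting about 4 mm farther out along tool x than orange was (well rows at 220–354 against 233–366). I'll compensate for that when placing.

Call:
step_arm(targets="-1 0.04 0.05 0 0 0 -0.12;-1 0.09 0.11 0 0 0 -0.27;-1 0.14 0.18 0 0 0 -0.42;-1 0.2 0.25 0 0 0 -0.57;-1 0.26 0.32 0 0 0 -0.72;-1 0.31 0.39 0 0 0 -0.86;-1 0.357 0.438 0 0 0 -0.98;-1 0.357 0.438 0 0 0 -1")

```text
clock: 13.22
eef_pos: [0.626, 0.2364, 0.147]
tool_rot: [0.121, 0.993, 0.0, -0.002]
ft_force: [0.3, 0.0, -2.6]
grip_width: 0.0561
grasp_force: 64.1
```

Call:
step_arm(targets="-1 0 0 0 0 0 -0.1;-1 0 0 0 0 0 -0.167;-1 0 0 -0.03 0 0 -0.167;-1 0 0 -0.06 0 0 -0.167;-1 0 0 -0.09 0 0 -0.167;-1 0 0 -0.11 0 0 -0.167;-1 0 0 -0.12 0 0 -0.167;-1 0 0 -0.12 0 0 -0.167;-1 0 0 -0.12 0 0 -0.167;-1 0 0 -0.12 0 0 -0.167")

```text
clock: 14.05
eef_pos: [0.6243, 0.2311, 0.0936]
tool_rot: [0.186, 0.983, 0.0, 0.001]
ft_force: [-0.3, -0.7, 0.1]
grip_width: 0.0565
grasp_force: 64.2
```

```bash
python3 - <<'E'
from h import *
state()
E
```

```text
clk 14.05 tcp [624.3 231.1  93.6] X 158.5 q [0.0004 0.0006] F [-0.3 -0.7  0.1] w 56.5 j6 0.73
```

Call:
step_arm(targets="-1 0.001 0 -0.004 0 0 0;-1 0.001 0 -0.008 0 0 0;-1 0.001 0 -0.012 0 0 0;-1 0.001 0 -0.016 0 0 0;-1 0.001 0 -0.016 0 0 0;-1 0.001 0 -0.016 0 0 0")

```text
clock: 14.55
eef_pos: [0.624, 0.2309, 0.0846]
tool_rot: [0.186, 0.983, -0.0, -0.0]
ft_force: [-0.2, 0.4, -0.0]
grip_width: 0.0565
grasp_force: 64.2
```

Call:
step_arm(targets="-1 0 0 -0.002 0 0 0;-1 0 0 -0.004 0 0 0;-1 0 0 -0.006 0 0 0;-1 0 0 -0.006 0 0 0;-1 0 0 -0.006 0 0 0")

```text
clock: 14.97
eef_pos: [0.6242, 0.2309, 0.0817]
tool_rot: [0.186, 0.983, -0.0, -0.0]
ft_force: [-0.2, 0.5, -1.0]
grip_width: 0.0564
grasp_force: 64.2
```

Call:
step_arm(targets="-1 0 0 -0.002 0 0 0;-1 0 0 -0.004 0 0 0;-1 0 0 -0.004 0 0 0;-1 0 0 -0.004 0 0 0")

```text
clock: 15.3
eef_pos: [0.6244, 0.2311, 0.0812]
tool_rot: [0.186, 0.983, 0.0, 0.001]
ft_force: [-3.9, -0.8, 5.8]
grip_width: 0.0564
grasp_force: 64.8
```

Call:
step_arm(targets="-1 0 0 -0.002 0 0 0;-1 0 0 -0.003 0 0 0;-1 0 0 -0.003 0 0 0;-1 0 0 -0.003 0 0 0")

```text
clock: 15.63
eef_pos: [0.6244, 0.231, 0.0812]
tool_rot: [0.186, 0.983, 0.0, 0.001]
ft_force: [-4.0, -2.5, 11.3]
grip_width: 0.0564
grasp_force: 65.6
```

Call:
step_arm(targets="-1 0 0 0.003 0 0 0;-1 0 0 0.003 0 0 0;0.6 0 0 0.003 0 0 0;1 0 0 0.003 0 0 0;1 0 0 0.003 0 0 0;1 0 0 0.003 0 0 0;1 0 0 0.003 0 0 0")

```text
clock: 16.22
eef_pos: [0.6241, 0.2309, 0.0793]
tool_rot: [0.186, 0.982, -0.0, -0.0]
ft_force: [0.2, -0.0, -0.9]
grip_width: 0.0853
grasp_force: 0.0
```

Call:
step_arm(targets="1 0 0 0.02 0 0 0;1 0 0 0.06 0 0 0;1 0 0 0.12 0 0 0;1 0 0 0.16 0 0 0;1 0 0 0.16 0 0 0;1 0 0 0.16 0 0 0;1 0 0 0.16 0 0 0")

```text
clock: 16.8
eef_pos: [0.624, 0.2309, 0.1598]
tool_rot: [0.186, 0.983, -0.0, -0.0]
ft_force: [-0.4, 0.1, 0.3]
grip_width: 0.0855
grasp_force: 0.0
```

```bash
python3 - <<'E'
from h import *
state(); i,im,hsv=grab("wrist")
cv2.imwrite("pics/w6.png",im[:,:,::-1])
E
```

```text
clk 16.8 tcp [624.  230.9 159.8] X 158.5 q [-0.     -0.0001] F [-0.4  0.1  0.3] w 85.5 j6 0.73
```

View pics/w6.png

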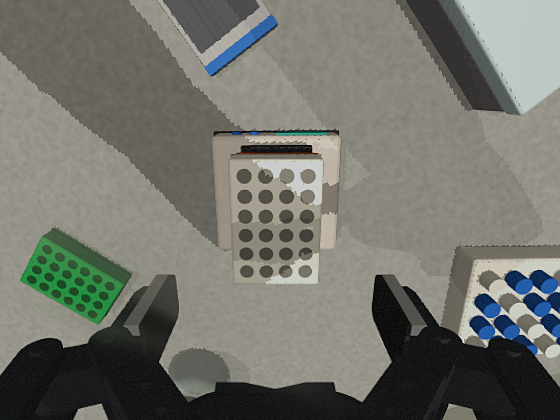

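White is stacked squarely, with its corner wells at about (244,176), (308,176), (247,272) and (303,271) and the base's far edge at (213,133)–(338,131). Let me compute the offsets.

```bash
python3 - <<'E'
from h import *
i=bot.camera_info("wrist")
p=plane(i,[(244,176),(308,176),(247,272),(303,271)],.095)*1000
print("white",p.mean(0),"yaw",np.degrees(np.arctan2(*(p[:2].mean(0)-p[2:].mean(0))[::-1])))
b=plane(i,[(213.5,134),(338,132)],.03)*1000; d=b[1]-b[0];w=np.hypot(*d);n=np.array([d[1],-d[0]])/w
print("lift",w,b.mean(0)+50*n, b.mean(0)-50*n)
b=plane(i,[(241,146),(312,146)],.050)*1000; d=b[1]-b[0];w=np.hypot(*d);n=np.array([d[1],-d[0]])/w
print("deck",w,b.mean(0)+45*n)
E
```

```text
white [621.70051446 231.58314161] yaw 158.0170689832911
lift 97.39526302208853 [619.41823331 233.5219642 ] [525.77084341 268.59569178]
deck 51.9716025007903 [621.64260157 232.42217521]
```

Call:
step_arm(targets="1 -0.03 -0.075 0 0 0 -0.05;1 -0.06 -0.15 0 0 0 -0.1;1 -0.09 -0.225 0 0 0 -0.17;1 -0.12 -0.3 0 0 0 -0.23;1 -0.15 -0.375 0 0 0 -0.29;1 -0.18 -0.45 0 0 0 -0.35;1 -0.21 -0.525 0 0 0 -0.4;1 -0.24 -0.6 0 0 0 -0.45;1 -0.27 -0.675 0 0 0 -0.5;1 -0.3 -0.75 0 0 0 -0.5755")

```text
clock: 17.68
eef_pos: [0.4722, -0.1453, 0.1586]
tool_rot: [0.403, 0.915, -0.0, -0.001]
ft_force: [0.3, 0.0, 0.3]
grip_width: 0.0854
grasp_force: 0.0
```

Call:
step_arm(targets="1 -0.03 -0.07 -0.02 0 0 0;1 -0.06 -0.14 -0.04 0 0 0;1 -0.082 -0.204 -0.06 0 0 0;1 -0.082 -0.204 -0.06 0 0 0;1 -0.082 -0.204 -0.06 0 0 0;1 -0.082 -0.204 -0.06 0 0 0;1 -0.082 -0.204 -0.06 0 0 0")

```text
clock: 18.27
eef_pos: [0.4334, -0.2451, 0.1296]
tool_rot: [0.401, 0.916, 0.0, -0.0]
ft_force: [-0.7, 0.3, -0.1]
grip_width: 0.0855
grasp_force: 0.0
```

```bash
python3 - <<'E'
from h import *
state(); i,im,hsv=grab("wrist"); blobs(i,hsv,"purple",.022,2000,21)
E
```

```text
clk 18.27 tcp [ 433.4 -245.1  129.6] X 132.7 q [ 0.0002 -0.0004] F [-0.7  0.3 -0.1] w 85.5 j6 0.31
purple (273, 204) 7856 [ 431.1 -246.1] [87.5 57.1] -47.7
```

Call:
step_arm(targets="1 -0.003 -0.002 -0.08 0 0 0;1 -0.003 -0.002 -0.16 0 0 0;1 -0.003 -0.002 -0.22 0 0 0;1 -0.003 -0.002 -0.25 0 0 0;1 -0.003 -0.002 -0.25 0 0 0;1 -0.003 -0.002 -0.25 0 0 0;-0.2 -0.003 -0.002 -0.25 0 0 0;-1 -0.003 -0.002 -0.25 0 0 0;-1 -0.003 -0.002 -0.25 0 0 0;-1 -0.003 -0.002 -0.25 0 0 0")

```text
clock: 19.15
eef_pos: [0.4335, -0.2478, 0.0071]
tool_rot: [0.402, 0.916, -0.0, 0.002]
ft_force: [-0.7, 0.9, 5.6]
grip_width: 0.0563
grasp_force: 64.3
```

Call:
step_arm(targets="-1 0 0 0 0 0 0;-1 0 0 0 0 0 0;-1 0 0 0.02 0 0 0;-1 0 0 0.06 0 0 0;-1 0 0 0.12 0 0 0;-1 0 0 0.2 0 0 0;-1 0 0 0.26 0 0 0;-1 0 0 0.34 0 0 0;-1 0 0 0.34 0 0 0;-1 0 0 0.34 0 0 0")

```text
clock: 19.98
eef_pos: [0.4336, -0.2482, 0.1788]
tool_rot: [0.402, 0.916, -0.0, 0.004]
ft_force: [0.2, 0.1, -1.4]
grip_width: 0.0561
grasp_force: 64.0
```

```bash
python3 - <<'E'
from h import *
state(); i,im,hsv=grab("wrist"); z=bot.get_obs()['eef_pos'][2]
for d in(.015,.018,.021): blobs(i,hsv,"purple",z+d,4000,31)
m=mask(hsv,*COL["purple"],31); print(cv2.boundingRect(m))
E
```

```text
clk 19.98 tcp [ 433.6 -248.2  178.8] X 132.6 q [-0.0005  0.0041] F [ 0.2  0.1 -1.4] w 56.1 j6 0.31
purple (276, 278) 24275 [ 431.4 -246.8] [91.6 58.3] -47.6
purple (276, 278) 24275 [ 430.1 -245.4] [89.5 56.9] -47.6
purple (276, 278) 24275 [ 428.9 -244. ] [87.3 55.6] -47.6
(203, 186, 146, 185)
```

Call:
step_arm(targets="-1 0.02 0.05 0 0 0 0.03;-1 0.05 0.12 0 0 0 0.08;-1 0.08 0.195 0 0 0 0.14;-1 0.11 0.27 0 0 0 0.2;-1 0.14 0.345 0 0 0 0.26;-1 0.17 0.42 0 0 0 0.32;-1 0.2 0.495 0 0 0 0.38;-1 0.23 0.57 0 0 0 0.44;-1 0.26 0.645 0 0 0 0.5;-1 0.29 0.72 0 0 0 0.5755")

```text
clock: 20.87
eef_pos: [0.5756, 0.1147, 0.1728]
tool_rot: [0.185, 0.983, -0.001, -0.002]
ft_force: [0.7, -0.8, -1.5]
grip_width: 0.0559
grasp_force: 64.0
```

```bash
python3 - <<'E'
from h import *
state()
E
```

```text
clk 20.87 tcp [575.6 114.7 172.8] X 158.7 q [-0.0009 -0.0019] F [ 0.7 -0.8 -1.5] w 55.9 j6 0.57
```

Call:
step_arm(targets="-1 0.03 0.075 0 0 0 0;-1 0.06 0.15 0 0 0 0;-1 0.08 0.21 0 0 0 0;-1 0.093 0.238 -0.02 0 0 0;-1 0.093 0.238 -0.05 0 0 0;-1 0.093 0.238 -0.08 0 0 0;-1 0.093 0.238 -0.1 0 0 0;-1 0.093 0.238 -0.1 0 0 0;-1 0.093 0.238 -0.1 0 0 0;-1 0.093 0.238 -0.1 0 0 0")

```text
clock: 21.7
eef_pos: [0.6234, 0.2316, 0.1252]
tool_rot: [0.187, 0.982, 0.0, 0.0]
ft_force: [0.3, -0.7, -0.4]
grip_width: 0.0563
grasp_force: 64.0
```

```bash
python3 - <<'E'
from h import *
state()
E
```

```text
clk 21.7 tcp [623.4 231.6 125.2] X 158.5 q [0.     0.0001] F [ 0.3 -0.7 -0.4] w 56.3 j6 0.73
```

Call:
step_arm(targets="-1 0.004 -0.002 -0.008 0 0 0;-1 0.004 -0.002 -0.016 0 0 0;-1 0.004 -0.002 -0.022 0 0 0;-1 0.004 -0.002 -0.026 0 0 0;-1 0.004 -0.002 -0.026 0 0 0;-1 0.004 -0.002 -0.026 0 0 0")

```text
clock: 22.2
eef_pos: [0.6251, 0.2309, 0.1116]
tool_rot: [0.186, 0.982, -0.0, -0.0]
ft_force: [0.6, -0.4, -0.1]
grip_width: 0.0562
grasp_force: 64.0
```

Call:
step_arm(targets="-1 0 0 -0.002 0 0 0;-1 0 0 -0.004 0 0 0;-1 0 0 -0.006 0 0 0;-1 0 0 -0.006 0 0 0;-1 0 0 -0.006 0 0 0")

```text
clock: 22.62
eef_pos: [0.6252, 0.231, 0.1087]
tool_rot: [0.186, 0.983, -0.0, -0.0]
ft_force: [-0.4, -0.2, -0.9]
grip_width: 0.0563
grasp_force: 64.0
```

Call:
step_arm(targets="-1 0 0 -0.002 0 0 0;-1 0 0 -0.004 0 0 0;-1 0 0 -0.004 0 0 0;-1 0 0 -0.004 0 0 0")

```text
clock: 22.95
eef_pos: [0.6251, 0.2309, 0.1067]
tool_rot: [0.186, 0.983, -0.0, -0.0]
ft_force: [0.3, 0.4, -1.5]
grip_width: 0.0562
grasp_force: 64.0
```

Call:
step_arm(targets="-1 0 0 -0.002 0 0 0;-1 0 0 -0.003 0 0 0;-1 0 0 -0.003 0 0 0;-1 0 0 -0.003 0 0 0")

```text
clock: 23.28
eef_pos: [0.6253, 0.231, 0.1056]
tool_rot: [0.186, 0.983, 0.0, 0.0]
ft_force: [-0.3, -0.8, 1.0]
grip_width: 0.0566
grasp_force: 64.2
```

Call:
step_arm(targets="-1 0 0 -0.001 0 0 0;-1 0 0 -0.002 0 0 0;-1 0 0 -0.002 0 0 0;-1 0 0 -0.002 0 0 0")

```text
clock: 23.62
eef_pos: [0.6253, 0.231, 0.1055]
tool_rot: [0.186, 0.983, 0.0, 0.0]
ft_force: [-2.1, -0.8, 6.4]
grip_width: 0.0564
grasp_force: 64.7
```

Call:
step_arm(targets="-1 0 0 0.001 0 0 0;-1 0 0 0.001 0 0 0;0.6 0 0 0.001 0 0 0;1 0 0 0.001 0 0 0;1 0 0 0.001 0 0 0;1 0 0 0.001 0 0 0;1 0 0 0.001 0 0 0")

```text
clock: 24.2
eef_pos: [0.6251, 0.2309, 0.1044]
tool_rot: [0.186, 0.982, -0.0, -0.0]
ft_force: [-0.6, 0.3, 0.1]
grip_width: 0.0857
grasp_force: 0.0
```

Call:
step_arm(targets="1 0 0 0.02 0 0 0;1 0 0 0.06 0 0 0;1 0 0 0.1 0 0 0;1 0 0 0.12 0 0 0;1 0 0 0.12 0 0 0;1 0 0 0.12 0 0 0;1 0 0 0.12 0 0 0")

```text
clock: 24.78
eef_pos: [0.6247, 0.2308, 0.1638]
tool_rot: [0.186, 0.982, -0.0, -0.001]
ft_force: [0.4, -0.8, -0.2]
grip_width: 0.0856
grasp_force: 0.0
```

```bash
python3 - <<'E'
from h import *
state(); i,im,hsv=grab("wrist")
for z in(.113,.117,.121):blobs(i,hsv,"purple",z,4000,31)
cv2.imwrite("pics/w7.png",im[:,:,::-1])
E
```

```text
clk 24.78 tcp [624.7 230.8 163.8] X 158.5 q [-0.0004 -0.0007] F [ 0.4 -0.8 -0.2] w 85.6 j6 0.73
purple (277, 232) 13177 [624.9 231.1] [91.7 59.2] -21.9
purple (277, 232) 13177 [623.3 231.7] [89.8 58. ] -21.9
purple (277, 232) 13177 [621.8 232.3] [87.9 56.8] -21.9
```

View pics/w7.png

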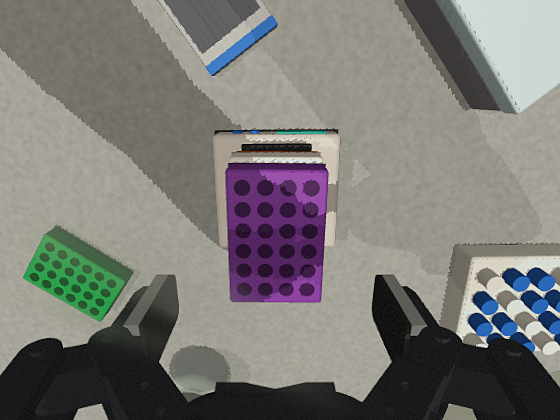

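Purple is squarely on the stack at (277,232), with white and the deck edge evenly stepped beneath it. The target green plate is next.

Call:
step_arm(targets="1 0 -0.06 0 0 0 0.1;1 0 -0.12 0 0 0 0.25;1 0.01 -0.18 0 0 0 0.4;1 0.017 -0.25 0 0 0 0.55;1 0.017 -0.32 0 0 0 0.7;1 0.017 -0.38 0 0 0 0.85;1 0.017 -0.423 0 0 0 1;1 0.017 -0.423 0 0 0 1")

```text
clock: 25.5
eef_pos: [0.6327, 0.0145, 0.1632]
tool_rot: [-0.203, 0.979, -0.001, -0.002]
ft_force: [0.2, 0.9, -0.9]
grip_width: 0.0853
grasp_force: 0.0
```

Call:
step_arm(targets="1 0 0 -0.02 0 0 0.1;1 0 0 -0.04 0 0 0.211;1 0 0 -0.06 0 0 0.211;1 0 0 -0.06 0 0 0.211;1 0 0 -0.06 0 0 0.211;1 0 0 -0.06 0 0 0.211")

```text
clock: 26.0
eef_pos: [0.6337, 0.02, 0.1347]
tool_rot: [-0.284, 0.959, 0.0, -0.0]
ft_force: [-0.7, 0.4, 0.4]
grip_width: 0.0851
grasp_force: 0.0
```

```bash
python3 - <<'E'
from h import *
state(); i,im,hsv=grab("wrist"); blobs(i,hsv,"green",.022,2000,21)
E
```

```text
clk 26.0 tcp [633.7  20.  134.7] X 213.0 q [ 0.0001 -0.0002] F [-0.7  0.4  0.4] w 85.1 j6 -0.54
green (274, 198) 7728 [629.7  17.8] [87.1 57.2] 33.0
```

Call:
step_arm(targets="1 -0.005 -0.003 -0.08 0 0 0;1 -0.005 -0.003 -0.16 0 0 0;1 -0.005 -0.003 -0.22 0 0 0;1 -0.005 -0.003 -0.258 0 0 0;1 -0.005 -0.003 -0.258 0 0 0;1 -0.005 -0.003 -0.258 0 0 0;-0.2 -0.005 -0.003 -0.258 0 0 0;-1 -0.005 -0.003 -0.258 0 0 0;-1 -0.005 -0.003 -0.258 0 0 0;-1 -0.005 -0.003 -0.258 0 0 0")

```text
clock: 26.88
eef_pos: [0.6337, 0.0181, 0.0091]
tool_rot: [-0.284, 0.959, -0.001, 0.003]
ft_force: [-0.4, -0.7, 5.8]
grip_width: 0.0566
grasp_force: 65.2
```

Call:
step_arm(targets="-1 0 0 0 0 0 0;-1 0 0 0 0 0 0;-1 0 0 0.02 0 0 0;-1 0 0 0.06 0 0 0;-1 0 0 0.12 0 0 0;-1 0 0 0.2 0 0 0;-1 0 0 0.24 0 0 0;-1 0 0 0.24 0 0 0;-1 0 0 0.24 0 0 0;-1 0 0 0.24 0 0 0")

```text
clock: 27.72
eef_pos: [0.6305, 0.0179, 0.1254]
tool_rot: [-0.284, 0.959, 0.0, -0.001]
ft_force: [-0.4, 0.4, -0.9]
grip_width: 0.0564
grasp_force: 64.4
```

```bash
python3 - <<'E'
from h import *
state(); i,im,hsv=grab("wrist"); z=bot.get_obs()['eef_pos'][2]
for d in(.013,.015,.018): blobs(i,hsv,"green",z+d,4000,31)
i,im,hsv=grab("top"); blobs(i,hsv,"blue",.013,20,0)
E
```

```text
clk 27.72 tcp [630.5  17.9 125.4] X 213.0 q [ 0.0001 -0.0006] F [-0.4  0.4 -0.9] w 56.4 j6 -0.55
green (275, 275) 23730 [627.   16.3] [90.  57.6] 33.0
green (275, 275) 23730 [626.   15.7] [88.6 56.7] 33.0
green (275, 275) 23730 [624.5  14.7] [86.5 55.4] 33.0
blue (219, 264) 32 [393.1 223.3] [64.1  7.6] -75.1
blue (211, 228) 38 [504.6 249.2] [65.1  8.4] -76.9
```

Call:
step_arm(targets="-1 -0.06 0.01 0 0 0 -0.05;-1 -0.13 0.03 0 0 0 -0.12;-1 -0.2 0.06 0 0 0 -0.2;-1 -0.26 0.1 0 0 0 -0.28;-1 -0.31 0.16 0 0 0 -0.36;-1 -0.34 0.23 0 0 0 -0.433;-1 -0.356 0.3 0 0 0 -0.433;-1 -0.356 0.37 0 0 0 -0.433;-1 -0.356 0.42 0 0 0 -0.433;-1 -0.356 0.438 0 0 0 -0.433")

```text
clock: 28.65
eef_pos: [0.4521, 0.24, 0.1246]
tool_rot: [-0.12, 0.993, 0.0, -0.001]
ft_force: [0.8, -0.8, -1.6]
grip_width: 0.056
grasp_force: 64.4
```

Call:
step_arm(targets="-1 0 0 0 0 0 0;-1 0 0 0 0 0 0;-1 0 0 0 0 0 0;-1 0 0 0 0 0 0")

```text
clock: 28.98
eef_pos: [0.4531, 0.2354, 0.1254]
tool_rot: [-0.117, 0.993, -0.0, -0.001]
ft_force: [0.4, 0.0, -1.2]
grip_width: 0.0561
grasp_force: 64.4
```

```bash
python3 - <<'E'
from h import *
state(); i,im,hsv=grab("wrist"); blobs(i,hsv,"blue",.013,100,3)
cv2.imwrite("pics/w8.png",im[:,:,::-1])
E
```

```text
clk 28.98 tcp [453.1 235.4 125.4] X 193.4 q [-0.0004 -0.0006] F [ 0.4  0.  -1.2] w 56.1 j6 0.25
blue (277, 124) 932 [391.2 222.2] [65.1  7.9] -76.5
```

View pics/w8.png

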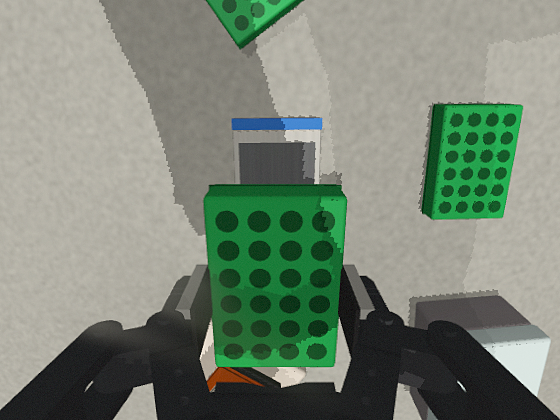

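The wrist view shows the nest's near rib at (277,124), centred and parallel to the held green plate. I'll make a small correction and descend.

Call:
step_arm(targets="-1 -0.003 0.002 -0.03 0 0 0;-1 -0.003 0.002 -0.07 0 0 0;-1 -0.003 0.002 -0.11 0 0 0;-1 -0.003 0.002 -0.15 0 0 0;-1 -0.003 0.002 -0.18 0 0 0;-1 -0.003 0.002 -0.196 0 0 0;-1 -0.003 0.002 -0.196 0 0 0;-1 -0.003 0.002 -0.196 0 0 0;-1 -0.003 0.002 -0.196 0 0 0;-1 -0.003 0.002 -0.196 0 0 0")

```text
clock: 29.87
eef_pos: [0.4528, 0.2383, 0.0291]
tool_rot: [-0.118, 0.993, 0.0, 0.001]
ft_force: [-0.3, 0.6, -0.7]
grip_width: 0.0559
grasp_force: 64.4
```

Call:
step_arm(targets="-1 0 0 -0.003 0 0 0;-1 0 0 -0.006 0 0 0;-1 0 0 -0.009 0 0 0;-1 0 0 -0.009 0 0 0;-1 0 0 -0.009 0 0 0")

```text
clock: 30.28
eef_pos: [0.4516, 0.2379, 0.0232]
tool_rot: [-0.118, 0.993, -0.0, -0.0]
ft_force: [0.0, 0.7, -1.6]
grip_width: 0.0561
grasp_force: 64.4
```

Call:
step_arm(targets="-1 0 0 -0.002 0 0 0;-1 0 0 -0.004 0 0 0;-1 0 0 -0.006 0 0 0;-1 0 0 -0.006 0 0 0;-1 0 0 -0.006 0 0 0")

```text
clock: 30.7
eef_pos: [0.4517, 0.2379, 0.0202]
tool_rot: [-0.118, 0.993, -0.0, -0.0]
ft_force: [-0.0, -0.4, -1.0]
grip_width: 0.0559
grasp_force: 64.4
```

Call:
step_arm(targets="-1 0 -0.002 -0.002 0 0 0;-1 0 -0.002 -0.004 0 0 0;-1 0 -0.002 -0.004 0 0 0;-1 0 -0.002 -0.004 0 0 0")

```text
clock: 31.03
eef_pos: [0.4516, 0.2369, 0.0182]
tool_rot: [-0.118, 0.993, -0.0, -0.0]
ft_force: [-0.3, -0.3, -1.5]
grip_width: 0.0562
grasp_force: 64.4
```

Call:
step_arm(targets="-1 0 0 -0.002 0 0 0;-1 0 0 -0.003 0 0 0;-1 0 0 -0.003 0 0 0;-1 0 0 -0.003 0 0 0")

```text
clock: 31.37
eef_pos: [0.4518, 0.237, 0.0171]
tool_rot: [-0.118, 0.993, 0.0, 0.0]
ft_force: [-0.5, -1.2, 2.2]
grip_width: 0.0559
grasp_force: 64.7
```

Contact at 0.017, as expected. One more slight press, then release and retreat.

Call:
step_arm(targets="-1 0 0 -0.001 0 0 0;-1 0 0 -0.002 0 0 0;-1 0 0 -0.002 0 0 0;-1 0 0 -0.002 0 0 0")

```text
clock: 31.7
eef_pos: [0.4519, 0.237, 0.017]
tool_rot: [-0.118, 0.993, 0.0, 0.0]
ft_force: [-3.3, -1.6, 9.1]
grip_width: 0.056
grasp_force: 65.5
```

Call:
step_arm(targets="-1 0 0 0.002 0 0 0;-1 0 0 0.002 0 0 0;0.6 0 0 0.002 0 0 0;1 0 0 0.002 0 0 0;1 0 0 0.002 0 0 0;1 0 0 0.002 0 0 0;1 0 0 0.002 0 0 0")

```text
clock: 32.28
eef_pos: [0.4517, 0.2369, 0.0167]
tool_rot: [-0.118, 0.993, -0.0, -0.0]
ft_force: [0.8, 0.0, -0.2]
grip_width: 0.0851
grasp_force: 0.0
```

Call:
step_arm(targets="1 0 0 0.02 0 0 0;1 0 0 0.06 0 0 0;1 0 0 0.14 0 0 0;1 0 0 0.22 0 0 0;1 0 0 0.26 0 0 0;1 0 0 0.26 0 0 0;1 0 0 0.26 0 0 0;1 0 0 0.26 0 0 0")

```text
clock: 32.95
eef_pos: [0.4512, 0.2367, 0.1465]
tool_rot: [-0.118, 0.993, -0.0, -0.0]
ft_force: [-0.3, -0.7, 0.1]
grip_width: 0.0855
grasp_force: 0.0
```

```bash
python3 - <<'E'
from h import *
state(); i,im,hsv=grab("wrist"); blobs(i,hsv,"green",.030,4000,21); blobs(i,hsv,"blue",.013,200,3)
i,im2,hsv2=grab("top"); blobs(i,hsv2,"green",.030); blobs(i,hsv2,"purple",.117); blobs(i,hsv2,"blue",.013,20,0)
i,im3,hsv3=grab("scene"); x,y=330,170
c=cv2.resize(im3[y-60:y+60,x-60:x+60],(420,420),interpolation=cv2.INTER_CUBIC)
cv2.imwrite("pics/end.png",cv2.resize(np.hstack([im[:,70:490],c]),(800,400))[:,:,::-1])
E
```

```text
clk 32.95 tcp [451.2 236.7 146.5] X 193.5 q [-0.0001 -0.0004] F [-0.3 -0.7  0.1] w 85.5 j6 0.25
green (275, 199) 7451 [448.2 236.6] [86.8 57. ] 13.6
green (456, 159) 8208 [384.2 363.2] [83.3 63.1] 14.6
blue (275, 254) 377 [501.3 249.3] [64.4  9.1] -75.6
blue (275, 124) 791 [391.  222.2] [65.5  8.2] -75.7
green (532, 321) 318 [ 195.  -718.1] [127.1  62.9] -72.7
green (333, 278) 514 [ 342.1 -117.4] [83.9 58.2] -19.5
green (217, 244) 231 [449.4 225.1] [78.4 42.7] 31.9
purple (211, 180) 534 [626.7 230.5] [85.8 62.1] -22.0
```

View pics/end.png

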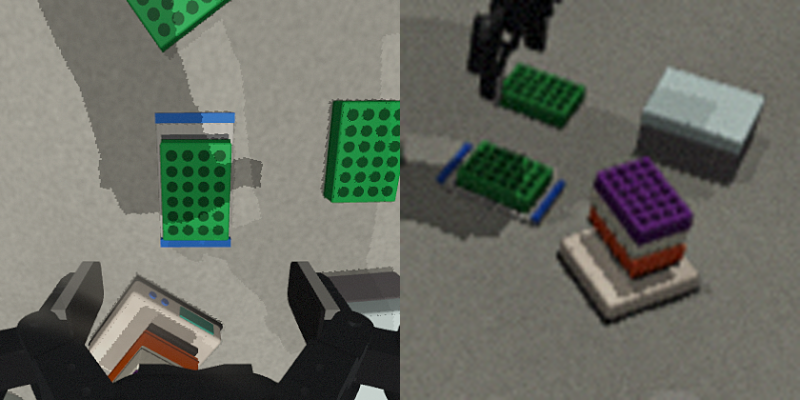

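Both views show the green plate centred between the ribs, about 2 mm off at (448,237) against a rib midpoint of (446,236). The orange/white/purple stack is square on the deck. Handing in.

```bash
python3 -c "
from workcell import bot
print(bot.job_done())"
```

```text
the job is handed in; nothing more can be done
None
```

The job is handed in at about 33 s on the robot's clock: by the camera check, orange, white and purple are stacked square on the lift deck within about 3 mm, and the green plate is flat in the nest within about 3 mm of centre; the judge returned no verdict.

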